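# Close the water-filter housing and turn its clamp bolts home

### The job

The filter housing by the coffee bench has been left open: gently set its domed lid into the dished mouth, flush on the rim, and let go of it. Then turn the three captive T-bar bolts clockwise, each fully home against its stop so that its claw lies over the lid: first the one above the outlet pipe, then the other two going round clockwise as seen from above. Leave the mug, bottle and carton standing where they are, and let go when done.

Things in the scene. Friction and masses are not known exactly. Their poses are not given: they have to be found in the camera images.
- housing: fixed round steel filter housing, 156 mm across (foot 176), rim 95 mm above the bench; origin at the centre of its underside, z up. Lugs at 0, -120 and +120 degrees about z from its x axis, reaching 113 mm out, carry the bolts. The one outlet pipe (22 mm thick, 36 mm brass nut, centre 36 mm high) sticks out along +x to 161 mm from the centre, under knob1
- seat (a point): centre of the housing's mouth, at the height of its flat rim (95 mm). The mouth is 109 mm wide and is a funnel-like dish, sloped about 45 degrees, 33 mm deep; the rim reaches from radius 54.5 to 78 mm
- knob1 (a joint): captive clamp bolt directly above the outlet pipe (housing +x): the first to be turned. Turns on a vertical axis 95 mm from the housing's centre. Joint in rad: 0 fully open, 1.75 hard end stop (fully home, claw over the lid); grows turning clockwise seen from above; stiff (about 0.12 N m), stays where left; starts anywhere from 0 to 0.7
- knob1_grip (a point): on the axis of knob1, inside its black T-bar, 141 mm above the bench. T-bar: 64 mm long (this point's x), 14 mm thick (y), 120 to 160 mm above the bench. Below it a steel claw 18 mm wide, 106 to 116 mm above the bench, reaches 42 mm out along this point's +x. Fully home, +x points at the housing's centre and the claw is 3 mm above the seated lid's flange
- knob2 (a joint): captive clamp bolt next to knob1 going clockwise seen from above (120 degrees on, at -120 degrees in the housing frame): the second. Turns on a vertical axis 95 mm from the housing's centre. Joint in rad: 0 fully open, 1.75 hard end stop (fully home, claw over the lid); grows turning clockwise seen from above; stiff (about 0.12 N m), stays where left; starts anywhere from 0 to 0.7
- knob2_grip (a point): on the axis of knob2, inside its black T-bar, 141 mm above the bench. T-bar: 64 mm long (this point's x), 14 mm thick (y), 120 to 160 mm above the bench. Below it a steel claw 18 mm wide, 106 to 116 mm above the bench, reaches 42 mm out along this point's +x. Fully home, +x points at the housing's centre and the claw is 3 mm above the seated lid's flange
- knob3 (a joint): captive clamp bolt next after knob2 going clockwise (at +120 degrees in the housing frame): the third. Turns on a vertical axis 95 mm from the housing's centre. Joint in rad: 0 fully open, 1.75 hard end stop (fully home, claw over the lid); grows turning clockwise seen from above; stiff (about 0.12 N m), stays where left; starts anywhere from 0 to 0.7
- knob3_grip (a point): on the axis of knob3, inside its black T-bar, 141 mm above the bench. T-bar: 64 mm long (this point's x), 14 mm thick (y), 120 to 160 mm above the bench. Below it a steel claw 18 mm wide, 106 to 116 mm above the bench, reaches 42 mm out along this point's +x. Fully home, +x points at the housing's centre and the claw is 3 mm above the seated lid's flange
- lid: loose steel lid, 0.36 to 0.6 kg, 76 mm high, upright on the bench; origin at the centre of its flat foot (56 mm wide), z up. Domed underside, 105 mm across at 26 mm height; flange 128 mm across from 26 to 34 mm; black bar handle 70 mm long (x), 16 mm thick (y), from 34 to 76 mm. Seated, the flange is flat on the rim (2 mm side play), origin 69 mm above the bench; any yaw
- lid_handle (a point): on the lid's axis inside the bar handle, 62 mm above the lid's foot: where to grip; the bar runs along this point's x axis
- lid_flange (a point): on the lid's axis at the flange's underside, 26 mm above the lid's foot; meets seat when the lid is seated
- carton: bystander, to be left alone: cardboard carton 110 x 80 x 90 mm high, origin at the centre of its underside
- mug: bystander, to be left alone: white mug, 80 mm in diameter, 95 mm high, its handle reaching to 77 mm from the axis along its +y; origin at the centre of its underside
- bottle: bystander, to be left alone: white plastic bottle, 64 mm in diameter, 180 mm high; origin at the centre of its underside

How it is judged:
By the outcome, as a careful person would: the job done as asked, in the order asked, and still so for the second after the job is handed in, with the robot touching nothing.
It also fails if it takes over 64 s, if anything falls off the work surface, if the arm or the gripper's body presses on something with over 40 N, if the wrist force passes 120 N, or if a joint passes its speed limit or range.

### The arm

A 6-joint arm with a two-finger parallel gripper is mounted at the origin on the work surface. World frame = base frame: x ahead of the robot, y to its left, z up, the work surface at z = 0. Lengths are in m, angles in degrees, forces in N, time in s.
With the tool pointing down it reaches from about 0.4 to 0.825 m from the base axis. Payload 7 kg.
Tool frame: the origin (TCP) lies between the finger pads; the fingertips stand 25 mm ahead of it and the grasp point (between the pads) lies 6 mm ahead of it; z points along the fingers, y is the line along which they close (so a half turn about z gives the same grasp; the last joint's range is limited). The gripper opens to 88 mm and grips with 3 to 60 N. Pads are 19 mm wide; open, the fingers measure 130 mm over their backs; the gripper's body (78 mm by 193 mm) begins 47 mm behind the grasp point.
Start: joints at [16.507, 20.546, 0.682, 0, -70.136, -16.507], TCP at [0.675, -0, 0.228] pointing down, gripper open.
Joint ranges: [-176.03, 176.03], [-82.01, 121.73], [-58.28, 71.71], [-173.87, 95.51], [-174.79, -0.11], [-173.66, 173.66]. Speed limits (degrees/s): [136.94, 136.94, 172.46, 180, 180, 180].

### API

Orientations are given as [roll, pitch, yaw] about the fixed x, y, z axes, in that order (R = Rz(yaw) Ry(pitch) Rx(roll)).
In Python, from plant import ctrl gives the robot as it stands.
- The arm moves only by the shell command python3 drive.py FILE, which reads ROWS from the file FILE. ROWS is a JSON object whose key "moves" holds a list of rows, 1 to 8 of them, each of 5 numbers: dx, dy, dz in fractions of the full range, 1 being 0.6 m, then a turn about the tool's z in a scale on which 1.0 is pi rad, then the finger opening in m; each row is the pose to reach, as a shift and turn from the pose commanded when the command began, along the tool's axes at that moment; what a row does not reach only later rows make up. A row lasts 1/8 s, in which the tool goes at most 0.0625 m and 10.7 degrees, less where a joint would pass 70% of its speed; a pose out of reach is approached as far as the arm can. The fingers move at their own pace and stop on an object; the grip force is fixed at half the most. Time passes only in rows, so rows that do not move let the fingers close. It prints the time, the measured TCP pose, the force, the opening and the grip force at its end. Input that does not fit is refused with a message, and nothing moves.
- ctrl.get_obs(): the state, without advancing time (a new reading comes with each control period).
- ctrl.snapshot(name): name is "scene" or "side" or "wrist"; returns a dict with "frame" (480x640x3 uint8, red, green, blue), "z_map" (480x640 float32, m along the optical axis (not along the pixel's ray), 0 where there is no reading), "fovy" (degrees; the focal length in pixels is half the picture's height over the tangent of half this angle, whatever the lens; pixels are square), "cx", "cy" (the principal point, pixels), "R" (3x3) and "t" (3): a world point X has camera coordinates R X + t; the wrist camera has in their place "T_tool_cam" (4x4, takes a point from camera to tool coordinates, whose origin is the TCP and whose axes are the flange's). Camera axes: x right, y down, z forward; pixel columns grow to the right and rows downward; lengths in m; the calibration is good to about 2 mm. A picture is of the moment at which its call begins: read the wrist's pose just before it.
- ctrl.close_job(): hands the job in; it is judged then, once.
The state is a dict: "clock": time; "joint_pos": joint angles; "qvel": joint speeds; "tau": joint torques, N m; "tool_pos": TCP position; "orientation": TCP orientation; "force": force on the tool from outside, world axes, zero at the start; "moment": the same for the moment, N m; "opening": finger opening in m; "gripper_force": force on a finger pad.
Only numpy, scipy, OpenCV 4.12 (cv2) and the standard library are available. Lean on these libraries where they do the work, as an engineer would, in place of code of your own. Each camera call takes 0.05 s, during which the arm holds its last target. There are 200 camera calls.

## Working session

There is one attempt and no reset: what is moved stays moved. The work goes in short steps, Python scripts to look and compute and a shell command to move; the robot and the scene stay as the last step left them, time stands still between calls to the robot, and variables do not carry over. Pictures are saved under pics/ and viewed, at most 10 in all, crops included, and the job is handed in when it is done.

```bash
ls; mkdir -p pics
cat > h.py <<'E'
import numpy as np,cv2
from plant import ctrl
from scipy.spatial.transform import Rotation as Ro
def snap(n):
    o=ctrl.get_obs(); s=ctrl.snapshot(n)
    f=240/np.tan(np.radians(s['fovy'])/2)
    if n=='wrist':
        T=np.eye(4);T[:3,:3]=Ro.from_euler('xyz',o['orientation'],degrees=True).as_matrix();T[:3,3]=o['tool_pos']
        M=T@np.array(s['T_tool_cam'])
    else:
        M=np.eye(4);M[:3,:3]=np.array(s['R']).T;M[:3,3]=-M[:3,:3]@np.array(s['t'])
    return dict(img=s['frame'],z=s['z_map'],f=f,cx=s['cx'],cy=s['cy'],M=M)
def cloud(s):
    v,u=np.mgrid[:480,:640];z=s['z']
    P=np.stack([(u-s['cx'])/s['f']*z,(v-s['cy'])/s['f']*z,z],-1)
    W=P@s['M'][:3,:3].T+s['M'][:3,3];W[z==0]=np.nan;return W
def save(s,n): cv2.imwrite('pics/'+n,s['img'][:,:,::-1])
E
python3 - <<'E'
from h import *
import pickle
d={n:snap(n) for n in('scene','side','wrist')}
pickle.dump(d,open('d0.pkl','wb'))
for n in d: save(d[n],n+'0.png');print(n,d[n]['M'].round(3).tolist(),d[n]['f'])
print(ctrl.get_obs())
E
```

```text
drive.py
pics
plant.py
scene [[-0.374, 0.544, -0.751, 1.364], [0.927, 0.212, -0.309, 0.31], [-0.009, -0.812, -0.584, 0.731], [0.0, 0.0, 0.0, 1.0]] 490.15337882111936
side [[0.68, -0.467, 0.565, -0.156], [-0.733, -0.415, 0.539, -0.723], [-0.017, -0.781, -0.624, 0.905], [0.0, 0.0, 0.0, 1.0]] 574.5815621361219
wrist [[-1.0, -0.001, -0.001, 0.676], [-0.001, 0.96, 0.279, -0.076], [0.001, 0.279, -0.96, 0.384], [0.0, 0.0, 0.0, 1.0]] 391.9057003675902
{'clock': 0.15, 'joint_pos': array([ 1.65058502e+01,  2.05830822e+01,  6.42556938e-01, -1.49471337e-02,
       -7.01371186e+01, -1.65055043e+01]), 'qvel': array([ 0.02101561, -0.22084385,  0.21973638,  0.08781271, -0.10496288,
        0.02594095]), 'tau': array([ 1.39394037e-04, -5.83274567e+01,  2.93289685e+01,  7.00122759e+00,
        8.75052094e-03, -9.76538854e-05]), 'tool_pos': array([ 6.74593372e-01, -4.86775141e-05,  2.27199968e-01]), 'orientation': array([ 1.79921563e+02, -8.58738260e-03, -9.00047363e+01]), 'force': array([-0.8943185 , -0.14741484, -0.01045878]), 'moment': array([ 0.01833924, -0.02242002,  0.02389903]), 'gripper_force': 0.0, 'opening': 0.08743661928128547}
```

View pics/scene0.png

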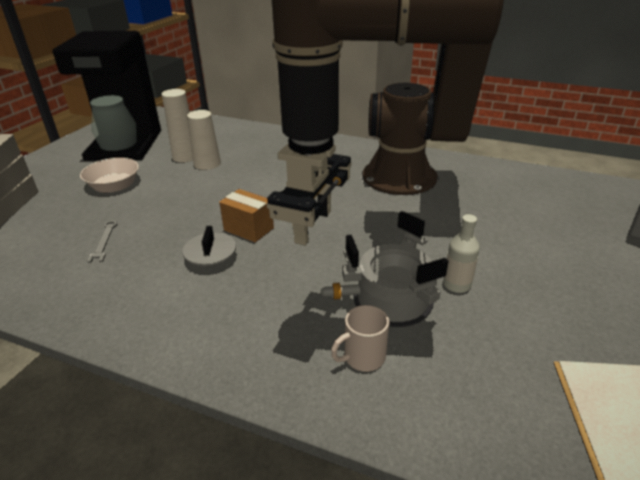

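View pics/side0.png

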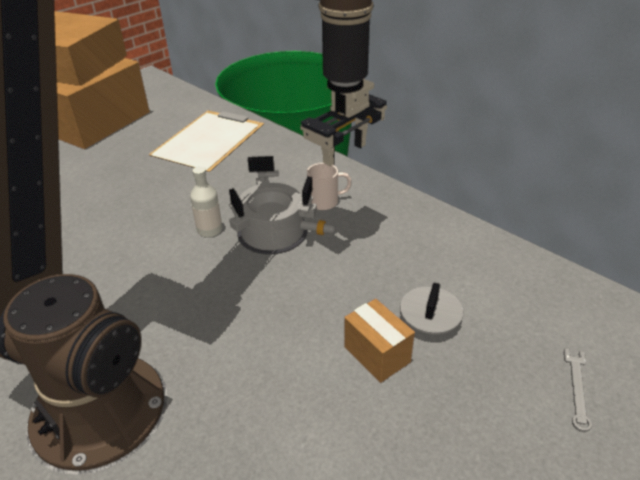

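Run:
```python
from h import *
import pickle
d=pickle.load(open('d0.pkl','rb'))
W={n:cloud(d[n]) for n in d}
pix={'scene':{'lidhandle':(208,240),'lid':(220,252),'pipe':(345,290),'mug':(372,345),'bottle':(462,265),'rimfront':(395,315),'k_pipe':(352,250),'k_back':(410,224),'k_bottle':(432,270),'carton':(246,200)},
'side':{'lidhandle':(432,300),'lid':(445,310),'nut':(320,227),'k_l':(237,203),'k_far':(261,163),'k_pipe':(308,190),'mug':(325,190),'bottle':(206,215),'carton':(380,322)}}
for n in pix:
  for k,(u,v) in pix[n].items(): print(n,k,W[n][v,u].round(3))
P=np.concatenate([W['scene'].reshape(-1,3),W['side'].reshape(-1,3)]);P=P[~np.isnan(P[:,0])]
# top view height map, 1.5mm/px
r=0.0015
x0,y0=0.35,-0.4
img=np.zeros((400,533),np.float32)
m=(P[:,0]>x0)&(P[:,0]<x0+.6)&(P[:,1]>y0)&(P[:,1]<y0+.8)&(P[:,2]<.19)
Q=P[m]
np.maximum.at(img,(((Q[:,0]-x0)/r).astype(int).clip(0,399),((Q[:,1]-y0)/r).astype(int).clip(0,532)),Q[:,2])
c=cv2.applyColorMap((np.clip(img/.17,0,1)*255).astype(np.uint8),cv2.COLORMAP_JET)
c=cv2.resize(c,(800,600),interpolation=cv2.INTER_NEAREST) # 1mm/px
cv2.imwrite('pics/top.png',c)
```

```text
scene lidhandle [ 0.598 -0.306  0.068]
scene lid [ 0.59  -0.284  0.034]
scene pipe [0.622 0.046 0.045]
scene mug [0.77  0.152 0.068]
scene bottle [0.491 0.264 0.079]
scene rimfront [0.637 0.161 0.026]
scene k_pipe [0.63  0.062 0.16 ]
scene k_back [0.476 0.141 0.145]
scene k_bottle [0.619 0.219 0.147]
scene carton [ 0.435 -0.294  0.09 ]
side lidhandle [ 0.565 -0.329  0.075]
side lid [ 0.596 -0.344  0.033]
side nut [0.608 0.016 0.051]
side k_l [0.448 0.112 0.163]
side k_far [0.606 0.21  0.149]
side k_pipe [0.593 0.037 0.156]
side mug [0.713 0.097 0.065]
side bottle [0.443 0.236 0.069]
side carton [ 0.438 -0.298  0.094]
```

View pics/top.png

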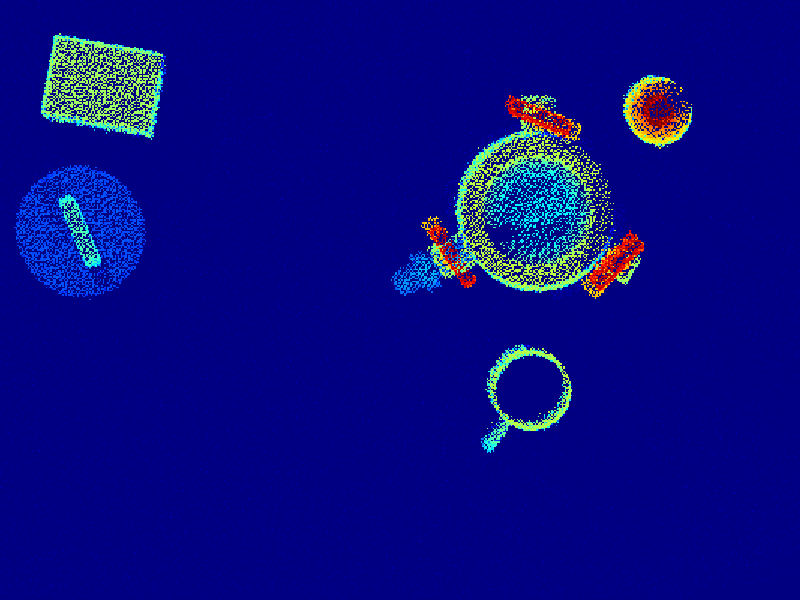

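```bash
cat > fit.py <<'E'
from h import *
import pickle
from scipy.optimize import least_squares
d=pickle.load(open('d0.pkl','rb'))
def near(P,c,r,z0,z1): return P[(np.hypot(P[:,0]-c[0],P[:,1]-c[1])<r)&(P[:,2]>z0)&(P[:,2]<z1)]
def bar(Q,L,T):
    # footprint fit: rectangle containing points robustly
    best=None
    c0=np.median(Q[:,:2],0)
    def cost(p):
        a=p[2];x=(Q[:,0]-p[0])*np.cos(a)+(Q[:,1]-p[1])*np.sin(a);y=-(Q[:,0]-p[0])*np.sin(a)+(Q[:,1]-p[1])*np.cos(a)
        return np.r_[np.maximum(abs(x)-L/2,0),np.maximum(abs(y)-T/2,0),.02*x,.02*y]
    for a in np.radians([0,45,90,135]):
        r=least_squares(cost,[*c0,a],loss='soft_l1',f_scale=.001)
        if best is None or r.cost<best.cost: best=r
    (cx,cy),(w,h),_=cv2.minAreaRect(Q[:,:2].astype(np.float32)*1000)
    p=best.x;return p[0],p[1],np.degrees(p[2])%180,(round(cx),round(cy),round(w),round(h))
def circ(Q,R,c,w=.004):
    # outer boundary: by angular bins, 95% radius
    c=np.array(c,float)
    for _ in range(5):
        a=np.arctan2(Q[:,1]-c[1],Q[:,0]-c[0]);r=np.hypot(Q[:,0]-c[0],Q[:,1]-c[1])
        b=(a/np.pi*36).astype(int);E=[]
        for k in np.unique(b):
            m=b==k
            if m.sum()>3: E.append(Q[m][np.argsort(r[m])[int(.95*m.sum())],:2])
        E=np.array(E);s=least_squares(lambda p:np.hypot(E[:,0]-p[0],E[:,1]-p[1])-p[2],[*c,R],loss='soft_l1',f_scale=.001)
        c=s.x[:2]
    return s.x.round(4),len(E)
if __name__=='__main__':
  for n in('scene','side','wrist'):
    P=cloud(d[n]).reshape(-1,3);P=P[~np.isnan(P[:,0])]
    if n=='wrist': print('wrist extents',P.min(0),P.max(0))
    for nm,c,z0,z1,L,T in[('k1',(.602,.05),.150,.175,.064,.014),('k2',(.467,.142),.15,.175,.064,.014),('k3',(.615,.213),.15,.175,.064,.014),('lidh',(.581,-.32),.06,.09,.07,.016)]:
        Q=near(P,c,.045,z0,z1)
        if len(Q)>30: print(n,nm,len(Q),np.round(bar(Q,L,T)[:3],4),bar(Q,L,T)[3],'top',np.percentile(Q[:,2],[50,90]).round(4))
    Q=near(P,(.581,-.32),.08,.024,.042)
    if len(Q)>99: print('flange',circ(Q,.064,(.581,-.32)),np.median(Q[:,2]))
    Q=near(P,(.56,.135),.085,.088,.102)
    if len(Q)>99:
        print('rim',circ(Q,.078,(.56,.135)),np.median(Q[:,2]))
    Q=near(P,(.593,.065),.2,.02,.06)
    Q=near(P,(.622,.018),.03,.02,.06)
    if len(Q): print('pipe',Q[:,:2].mean(0),Q[:,2].max())
    print(n,'table',np.median(P[(abs(P[:,2])<.015)&(P[:,0]>.4)&(P[:,0]<.8)&(abs(P[:,1])<.3)][:,2]))
E
python3 fit.py
```

```text
scene k1 170 [ 0.6075  0.0529 32.9092] (607, 53, 66, 14) top [0.1593 0.1608]
scene k2 192 [ 0.4681  0.1398 67.2611] (468, 140, 65, 18) top [0.1582 0.1607]
scene k3 260 [  0.6124   0.2178 135.6173] (612, 218, 17, 65) top [0.1585 0.1609]
scene lidh 173 [ 0.584  -0.3183 22.1367] (584, -319, 71, 16) top [0.0745 0.0768]
flange (array([ 0.5829, -0.3199,  0.0629]), 65) 0.03410283428807387
rim (array([0.5627, 0.1363, 0.0768]), 60) 0.09477598162707235
pipe [0.62980989 0.02369806] 0.05621588168674918
scene table 0.00022047895560523
side k1 129 [ 0.6035  0.0501 33.8711] (604, 50, 71, 14) top [0.1597 0.1621]
side k2 141 [ 0.4645  0.1372 67.8391] (465, 139, 71, 15) top [0.1599 0.1624]
side k3 163 [  0.6096   0.2131 136.1425] (609, 213, 20, 61) top [0.1582 0.1618]
side lidh 247 [ 0.5788 -0.3221 23.1326] (579, -322, 70, 16) top [0.0754 0.0778]
flange (array([ 0.5797, -0.3218,  0.0626]), 68) 0.03431570404154982
rim (array([0.5607, 0.1341, 0.0777]), 70) 0.09521148989608363
pipe [0.61690438 0.01650141] 0.05988668981685419
side table 0.0007393113773621063
wrist extents [ 0.3408671  -0.37394615 -0.75835989] [1.66910351 0.39879276 0.34095543]
wrist k1 41 [6.15200e-01 5.18000e-02 5.42433e+01] (621, 60, 32, 3) top [0.1525 0.1586]
rim (array([0.5624, 0.1335, 0.0757]), 13) 0.09485307939594195
pipe [0.62420442 0.01938138] 0.054793821207007765
wrist table -0.00012725323464130023
```

The rows are not in the units I measure in: shifts go in shares of 0.6 m and turns go in shares of pi rad. I convert before sending: 0.32 m / 0.6 = 0.5333, 0.0936 m / 0.6 = 0.156, 67.4 degrees / 180 = 0.3744.

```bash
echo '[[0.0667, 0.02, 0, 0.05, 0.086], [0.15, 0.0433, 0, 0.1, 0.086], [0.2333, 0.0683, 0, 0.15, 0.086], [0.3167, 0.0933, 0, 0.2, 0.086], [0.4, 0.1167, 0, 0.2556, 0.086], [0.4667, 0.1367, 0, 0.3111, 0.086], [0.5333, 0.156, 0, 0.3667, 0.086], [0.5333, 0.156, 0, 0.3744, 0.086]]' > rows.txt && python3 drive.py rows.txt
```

```text
refused: ROWS must be an object with the rows under "moves". Nothing was moved.
```

Wrong form. The message asks for an object with the rows under "moves", so I'll send the same numbers that way.

```bash
echo '{"moves":[[0.0667, 0.02, 0, 0.05, 0.086], [0.15, 0.0433, 0, 0.1, 0.086], [0.2333, 0.0683, 0, 0.15, 0.086], [0.3167, 0.0933, 0, 0.2, 0.086], [0.4, 0.1167, 0, 0.2556, 0.086], [0.4667, 0.1367, 0, 0.3111, 0.086], [0.5333, 0.156, 0, 0.3667, 0.086], [0.5333, 0.156, 0, 0.3744, 0.086]]}' > rows.txt && python3 drive.py rows.txt
echo '{"moves":[[0, 0, 0, 0, 0.086], [0, 0, 0, 0, 0.086]]}' > rows.txt && python3 drive.py rows.txt
cat > look.py <<'E'
from fit import *
s=snap('wrist');save(s,'w_lid.png');P=cloud(s).reshape(-1,3);P=P[~np.isnan(P[:,0])]
Q=near(P,(.581,-.32),.05,.06,.09);print('h',bar(Q,.07,.016),np.median(Q[:,2]))
Q=near(P,(.581,-.32),.08,.024,.042);print('f',circ(Q,.064,(.581,-.32)),np.median(Q[:,2]))
o=ctrl.get_obs();print(o['tool_pos'],o['orientation'],o['joint_pos'].round(1),o['force'])
E
python3 look.py
```

```text
clock: 1.15
tool_pos: [0.5801, -0.3225, 0.2274]
orientation: [180.0, -0.1, -157.7]
force: [-0.5, -0.1, -0.5]
opening: 0.0858
gripper_force: 0.0
clock: 1.4
tool_pos: [0.5817, -0.3191, 0.2279]
orientation: [180.0, -0.0, -157.3]
force: [0.1, -0.4, -0.2]
opening: 0.0857
gripper_force: 0.0
h (np.float64(0.5802572047787723), np.float64(-0.3210401738813527), np.float64(22.4685938825067), (581, -321, 69, 16)) 0.07540845332171864
f (array([ 0.5812, -0.3208,  0.0621]), 71) 0.033841806798659446
[ 0.58177777 -0.31910113  0.22797385] [ 1.79996662e+02  3.06071376e-03 -1.57275457e+02] [-11.9  19.5  -0.9  -0.  -69.6 -55.3] [-0.28651341  0.28093993  0.28545439]
```

Converted, 0.158 m / 0.6 = 0.2633, 0.05 m / 0.6 = 0.0833.

```bash
echo '{"moves":[[0.0025, -0.0017, 0.0833, 0, 0.06], [0.0025, -0.0017, 0.1667, 0, 0.06], [0.0025, -0.0017, 0.2333, 0, 0.06], [0.0025, -0.0017, 0.2633, 0, 0.06], [0.0025, -0.0017, 0.2633, 0, 0.06], [0.0025, -0.0017, 0.2633, 0, 0.02], [0.0025, -0.0017, 0.2633, 0, 0.0], [0.0025, -0.0017, 0.2633, 0, 0.0]]}' > rows.txt && python3 drive.py rows.txt
echo '{"moves":[[0, 0, 0, 0, 0], [0, 0, 0, 0, 0], [0, 0, 0, 0, 0], [0, 0, 0, 0, 0]]}' > rows.txt && python3 drive.py rows.txt
```

```text
clock: 2.45
tool_pos: [0.5809, -0.3217, 0.0712]
orientation: [-179.9, 0.1, -157.4]
force: [-0.4, 0.2, 0.2]
opening: 0.0355
gripper_force: 0.0
clock: 2.95
tool_pos: [0.5804, -0.3213, 0.0701]
orientation: [180.0, 0.0, -157.4]
force: [-0.8, 2.8, 3.2]
opening: 0.0154
gripper_force: 30.0
```

Converted, -0.19 m / 0.6 = -0.3167, -0.16 m / 0.6 = -0.2667.

```bash
echo '{"moves":[[0, 0, -0.0333, 0, 0], [0, 0, -0.1, 0, 0], [0, 0, -0.1833, 0, 0], [0, 0, -0.2667, 0, 0], [0, 0, -0.3167, 0, 0], [-0.0167, 0.045, -0.3167, 0, 0], [-0.0417, 0.1133, -0.3167, 0, 0], [-0.0667, 0.1817, -0.3167, 0, 0]]}' > rows.txt && python3 drive.py rows.txt
echo '{"moves":[[-0.03, 0.0817, 0, 0, 0], [-0.06, 0.1633, 0, 0, 0], [-0.09, 0.245, 0, 0, 0], [-0.12, 0.3267, 0, 0, 0], [-0.15, 0.4083, 0, 0, 0], [-0.18, 0.49, 0, 0, 0], [-0.1967, 0.5333, 0, 0, 0], [-0.1967, 0.5333, 0, 0, 0]]}' > rows.txt && python3 drive.py rows.txt
echo '{"moves":[[0, 0, 0, 0, 0], [0, 0, 0, 0, 0]]}' > rows.txt && python3 drive.py rows.txt
python3 - <<'E'
from fit import *
o=ctrl.get_obs();print(o['tool_pos'],o['orientation'],o['joint_pos'].round(1),o['force'])
s=snap('wrist');save(s,'w_h.png');P=cloud(s).reshape(-1,3);P=P[~np.isnan(P[:,0])]
t=o['tool_pos']
for nm,c in[('k1',(.6055,.0515)),('k2',(.466,.1385)),('k3',(.611,.2155))]:
    Q=near(P,c,.045,.15,.175)
    if len(Q)>30:print(nm,len(Q),bar(Q,.064,.014))
Q=near(P,(.56,.135),.085,.088,.102);print(len(Q))
if len(Q)>99:print(circ(Q,.078,(.56,.135)))
Q=near(P,t,.075,t[2]-.06,t[2]-.02);print('lid flange',len(Q),np.median(Q[:,2])-t[2]);print(circ(Q,.064,t[:2]))
E
```

```text
clock: 3.95
tool_pos: [0.5744, -0.2044, 0.2583]
orientation: [179.9, -0.1, -157.5]
force: [1.8, 0.2, -5.5]
opening: 0.0156
gripper_force: 30.0
clock: 4.95
tool_pos: [0.5606, 0.137, 0.2584]
orientation: [180.0, -0.1, -157.3]
force: [0.3, -0.6, -6.0]
opening: 0.0153
gripper_force: 30.0
clock: 5.2
tool_pos: [0.5612, 0.1343, 0.2596]
orientation: [-180.0, -0.0, -157.5]
force: [-0.7, -0.9, -4.3]
opening: 0.0152
gripper_force: 30.0
[0.56120765 0.13428528 0.25957753] [-1.79997080e+02 -4.65066577e-02 -1.57462474e+02] [  32.9   10.3   -9.2   -0.   -70.6 -100.3] [-0.72210947 -0.86106451 -4.28779389]
k1 1664 (np.float64(0.5994967891461265), np.float64(0.049250674962150895), np.float64(33.33036764261051), (602, 51, 55, 14))
k2 2478 (np.float64(0.4664792980962657), np.float64(0.139302616436229), np.float64(67.48490666763658), (467, 140, 64, 14))
4354
(array([0.5612, 0.137 , 0.0772]), 28)
lid flange 23567 -0.036077616887220554
(array([0.5605, 0.1336, 0.0606]), 49)
```

View pics/w_h.png

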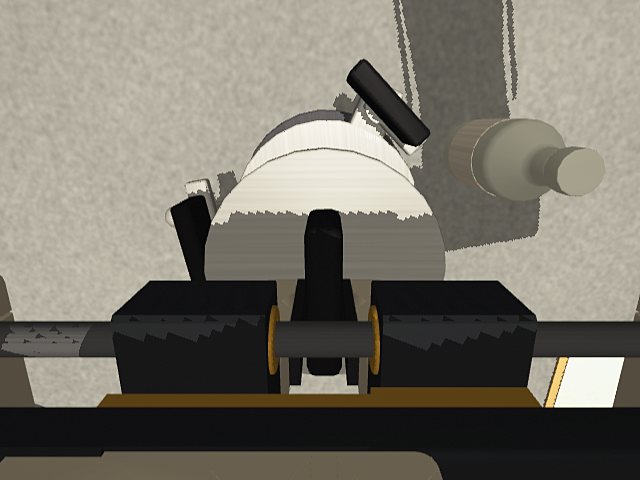

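Converted, 0.114 m / 0.6 = 0.19, 0.001 m / 0.6 = 0.0017.

```bash
echo '{"moves":[[0, 0.0017, 0.05, 0, 0], [0, 0.0017, 0.1083, 0, 0], [0, 0.0017, 0.15, 0, 0], [0, 0.0017, 0.17, 0, 0], [0, 0.0017, 0.18, 0, 0], [0, 0.0017, 0.1867, 0, 0], [0, 0.0017, 0.19, 0, 0], [0, 0.0017, 0.19, 0, 0]]}' > rows.txt && python3 drive.py rows.txt
echo '{"moves":[[0, 0, 0.0033, 0, 0], [0, 0, 0.0067, 0, 0], [0, 0, 0.0075, 0, 0], [0, 0, 0.0075, 0, 0]]}' > rows.txt && python3 drive.py rows.txt
```

```text
clock: 6.25
tool_pos: [0.5612, 0.1363, 0.1464]
orientation: [180.0, 0.0, -157.4]
force: [-1.0, 0.3, -4.7]
opening: 0.0155
gripper_force: 30.0
clock: 6.75
tool_pos: [0.561, 0.1361, 0.1414]
orientation: [-180.0, -0.0, -157.4]
force: [-1.0, -0.5, -5.3]
opening: 0.0154
gripper_force: 30.0
```

```bash
for i in 1 2 ; do echo '{"moves":[[0, 0, 0.0017, 0, 0], [0, 0, 0.0017, 0, 0]]}' > rows.txt && python3 drive.py rows.txt|egrep 'tool|force:'; done;  echo '{"moves":[[0, 0, 0.0017, 0, 0], [0, 0, 0.0017, 0, 0]]}' > rows.txt && python3 drive.py rows.txt|egrep 'tool|force:'
```

```text
tool_pos: [0.5609, 0.1361, 0.1404]
force: [0.1, -0.6, -5.4]
gripper_force: 30.0
tool_pos: [0.561, 0.1362, 0.1395]
force: [-1.5, -0.0, -5.1]
gripper_force: 30.0
tool_pos: [0.5611, 0.1363, 0.139]
force: [-2.9, 1.2, 0.5]
gripper_force: 30.0
```

Converted, 0.0005 m / 0.6 = 0.0008.

```bash
echo '{"moves":[[0, 0, 0.0008, 0, 0], [0, 0, 0.0008, 0, 0.03], [0, 0, 0.0008, 0, 0.04], [0, 0, 0.0008, 0, 0.04]]}' > rows.txt && python3 drive.py rows.txt; echo '{"moves":[[0, 0, -0.0333, 0, 0.04], [0, 0, -0.1, 0, 0.04], [0, 0, -0.1667, 0, 0.04], [0, 0, -0.1667, 0, 0.04]]}' > rows.txt && python3 drive.py rows.txt
python3 - <<'E'
from fit import *
for n in('scene','side','wrist'):
    s=snap(n);P=cloud(s).reshape(-1,3);P=P[~np.isnan(P[:,0])]
    if n!='wrist':save(s,n+'1.png')
    Q=near(P,(.561,.136),.061,.095,.112)
    A=np.c_[Q[:,:2]-[.561,.136],np.ones(len(Q))]
    for _ in range(3):
        if len(Q)<30: break
        p=np.linalg.lstsq(A,Q[:,2],rcond=None)[0];k=abs(A@p-Q[:,2])<.003;A=A[k];Q=Q[k]
    print(n,len(Q),p)
    Q=near(P,(.561,.136),.069,.098,.108)
    if len(Q)>99:print(circ(Q,.064,(.561,.136)))
    for nm,c in[('h',(.561,.136)),('k1',(.6055,.0515)),('k2',(.466,.139)),('k3',(.611,.2155))]:
        Q=near(P,c,.045,*((.13,.15) if nm=='h' else (.15,.175)))
        if len(Q)>30:print(nm,len(Q),bar(Q,*((.07,.016) if nm=='h' else (.064,.014))))
im=cv2.imread('pics/side1.png')[130:270,190:370];im2=cv2.imread('pics/scene1.png')[200:340,320:500]
cv2.imwrite('pics/c1.png',cv2.resize(np.hstack([im,im2]),(800,311),interpolation=cv2.INTER_CUBIC))
E
```

```text
clock: 8.0
tool_pos: [0.5612, 0.1362, 0.138]
orientation: [-180.0, 0.0, -157.4]
force: [0.5, -0.8, 0.2]
opening: 0.0378
gripper_force: 0.0
clock: 8.5
tool_pos: [0.5628, 0.1369, 0.2416]
orientation: [180.0, 0.4, -157.4]
force: [0.2, 0.2, -0.4]
opening: 0.0402
gripper_force: 0.0
scene 1271 [-0.00140321 -0.00072535  0.10312138]
(array([0.5639, 0.1355, 0.062 ]), 67)
h 219 (np.float64(0.5665060540656054), np.float64(0.1375905464526541), np.float64(22.904810071202846), (565, 137, 68, 16))
k1 172 (np.float64(0.6076198005356438), np.float64(0.052743316446598854), np.float64(32.58787248690501), (607, 53, 66, 14))
k2 193 (np.float64(0.4678659045808446), np.float64(0.1394199943789412), np.float64(67.6540909724114), (467, 140, 65, 19))
k3 257 (np.float64(0.6128551565312241), np.float64(0.21758623124380602), np.float64(135.12469872394664), (613, 217, 16, 65))
side 859 [-9.04907067e-05  3.46911566e-04  1.03746591e-01]
(array([0.5607, 0.1346, 0.0636]), 64)
h 204 (np.float64(0.5609226768240486), np.float64(0.13375470767632197), np.float64(22.333161851075033), (560, 134, 72, 20))
k1 132 (np.float64(0
[... 249 characters left out ...]
6101263704715929), np.float64(0.21409958185411354), np.float64(136.1976048405839), (611, 215, 23, 62))
wrist 16728 [-1.34709623e-04  9.84785078e-05  1.02882397e-01]
(array([0.5621, 0.1362, 0.062 ]), 71)
h 2368 (np.float64(0.5614700091893577), np.float64(0.13592339142914978), np.float64(22.82000629078103), (562, 136, 70, 16))
k1 1902 (np.float64(0.5980408243011816), np.float64(0.04846950907152764), np.float64(33.57133941591393), (600, 50, 51, 14))
k2 2975 (np.float64(0.46645083872350324), np.float64(0.13911330377305375), np.float64(67.5539016037852), (467, 140, 64, 14))
k3 279 (np.float64(0.6291394510956178), np.float64(0.19849105140228357), np.float64(22.312696301381933), (630, 199, 14, 13))
```

View pics/c1.png

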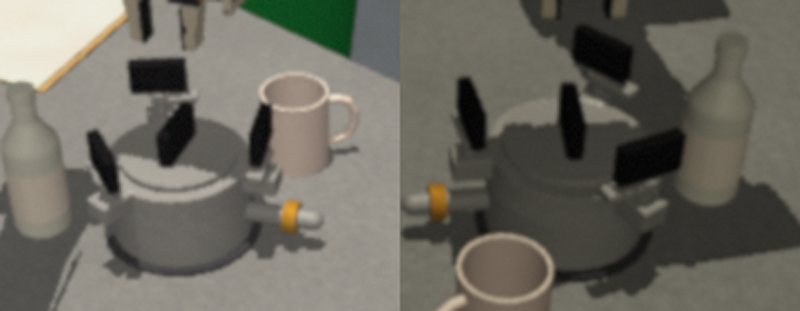

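Converted, -0.0951 m / 0.6 = -0.1585, -0.0087 m / 0.6 = -0.0145, -84 degrees / 180 = -0.4667.

```bash
echo '{"moves":[[-0.0033, -0.0333, 0, -0.0583, 0.04], [-0.0067, -0.075, 0, -0.1167, 0.04], [-0.0117, -0.1167, 0, -0.175, 0.04], [-0.0145, -0.1585, 0, -0.2333, 0.04], [-0.0145, -0.1585, 0, -0.2917, 0.04], [-0.0145, -0.1585, 0, -0.35, 0.04], [-0.0145, -0.1585, 0, -0.4083, 0.04], [-0.0145, -0.1585, 0, -0.4667, 0.04]]}' > rows.txt && python3 drive.py rows.txt
echo '{"moves":[[0, 0, 0, -0.0583, 0.04], [0, 0, 0, -0.1167, 0.04], [0, 0, 0, -0.175, 0.04], [0, 0, 0, -0.2333, 0.04], [0, 0, 0, -0.2917, 0.04], [0, 0, 0, -0.35, 0.04], [0, 0, 0, -0.4083, 0.04], [0, 0, 0, -0.4667, 0.04]]}' > rows.txt && python3 drive.py rows.txt
echo '{"moves":[[0, 0, 0, -0.0556, 0.04], [0, 0, 0, -0.1111, 0.04], [0, 0, 0, -0.1256, 0.04], [0, 0, 0, -0.1256, 0.04], [0, 0, 0, -0.1256, 0.04]]}' > rows.txt && python3 drive.py rows.txt
cat > kl.py <<'E'
from fit import *
import sys
o=ctrl.get_obs();print(o['tool_pos'].round(4),o['orientation'].round(2),o['joint_pos'].round(1),o['force'].round(1),o['moment'].round(2))
s=snap('wrist');P=cloud(s).reshape(-1,3);P=P[~np.isnan(P[:,0])]
if len(sys.argv)>1: save(s,sys.argv[1])
for nm,c in[('k1',(.6057,.0517)),('k2',(.4665,.139)),('k3',(.611,.2155))]:
    Q=near(P,c,.045,.15,.175)
    if len(Q)>30:print(nm,len(Q),bar(Q,.064,.014))
E
python3 kl.py
```

```text
clock: 9.65
tool_pos: [0.605, 0.0515, 0.2364]
orientation: [179.9, -0.0, -73.1]
force: [-0.2, 0.0, 0.2]
opening: 0.0402
gripper_force: 0.0
clock: 10.65
tool_pos: [0.605, 0.0516, 0.2364]
orientation: [180.0, 0.1, 10.9]
force: [0.6, -0.5, -0.2]
opening: 0.0398
gripper_force: 0.0
clock: 11.28
tool_pos: [0.6053, 0.0516, 0.2372]
orientation: [-180.0, 0.1, 33.1]
force: [0.8, -0.6, -0.8]
opening: 0.0397
gripper_force: 0.0
[0.6053 0.0516 0.2372] [-1.7998e+02  7.0000e-02  3.3130e+01] [ 23.3  14.   -7.4  -0.  -68.7  99.9] [ 0.8 -0.6 -0.8] [-0.16  0.   -0.04]
k1 2155 (np.float64(0.6079598445736039), np.float64(0.05364940058966006), np.float64(32.50815971194017), (607, 53, 63, 14))
k3 3308 (np.float64(0.6123812152090904), np.float64(0.21669164174850042), np.float64(135.80659974431524), (612, 217, 15, 65))
```

Converted, 0.085 m / 0.6 = 0.1417, 0.075 m / 0.6 = 0.125.

```bash
echo '{"moves":[[0.0017, 0, 0.0667, 0, 0.04], [0.0017, 0, 0.125, 0, 0.04], [0.0017, 0, 0.1417, 0, 0.04], [0.0017, 0, 0.1417, 0, 0.04], [0.0017, 0, 0.1417, 0, 0.01], [0.0017, 0, 0.1417, 0, 0], [0.0017, 0, 0.1417, 0, 0], [0.0017, 0, 0.1417, 0, 0]]}' > rows.txt && python3 drive.py rows.txt; echo '{"moves":[[0, 0, 0, 0, 0], [0, 0, 0, 0.0556, 0], [0, 0, 0, 0.1111, 0], [0, 0, 0, 0.1667, 0]]}' > rows.txt && python3 drive.py rows.txt; python3 -c "
from h import *;o=ctrl.get_obs();print(o['moment'],o['force'])"
```

```text
clock: 12.32
tool_pos: [0.6062, 0.0533, 0.1538]
orientation: [-179.9, -0.1, 33.2]
force: [-3.9, 5.7, 4.4]
opening: 0.0136
gripper_force: 30.0
clock: 12.82
tool_pos: [0.6062, 0.0532, 0.1537]
orientation: [-179.9, -0.0, 2.9]
force: [-4.6, 4.7, 3.4]
opening: 0.0138
gripper_force: 30.0
[1.47263688 1.39519186 0.15865082] [-4.5533222   4.71236353  3.42722758]
```

Converted, 58 degrees / 180 = 0.3222.

```bash
echo '{"moves":[[0, 0, 0, 0.0556, 0], [0, 0, 0, 0.1111, 0], [0, 0, 0, 0.1667, 0], [0, 0, 0, 0.2222, 0], [0, 0, 0, 0.2778, 0], [0, 0, 0, 0.3222, 0]]}' > rows.txt && python3 drive.py rows.txt;python3 -c "
from h import *;o=ctrl.get_obs();print(o['moment'],o['force'])"; echo '{"moves":[[0, 0, 0, 0.0222, 0], [0, 0, 0, 0.0444, 0], [0, 0, 0, 0.0556, 0], [0, 0, 0, 0.0556, 0]]}' > rows.txt && python3 drive.py rows.txt;python3 -c "
from h import *;o=ctrl.get_obs();print(o['moment'],o['force'],o['orientation'])"
```

```text
clock: 13.58
tool_pos: [0.6061, 0.0529, 0.1538]
orientation: [-180.0, 0.0, -55.1]
force: [-3.8, 3.8, 5.5]
opening: 0.0139
gripper_force: 30.0
[1.21655045 1.59959551 0.13455463] [-3.82414768  3.84057306  5.5028639 ]
clock: 14.08
tool_pos: [0.606, 0.0529, 0.1538]
orientation: [-180.0, 0.0, -64.7]
force: [-3.7, 3.9, 5.1]
opening: 0.0133
gripper_force: 31.1
[1.17863649 1.53635851 0.63996121] [-3.66280907  3.94998047  5.11913552] [-1.79982932e+02  3.07202152e-02 -6.47463705e+01]
```

Converted, -0.085 m / 0.6 = -0.1417, -0.06 m / 0.6 = -0.1.

```bash
echo '{"moves":[[0, 0, 0, 0, 0.04], [0, 0, 0, 0, 0.04], [0, 0, 0, 0, 0.04], [0, 0, -0.0333, 0, 0.04], [0, 0, -0.1, 0, 0.04], [0, 0, -0.1417, 0, 0.04], [0, 0, -0.1417, 0, 0.04]]}' > rows.txt && python3 drive.py rows.txt; python3 kl.py
```

```text
clock: 14.95
tool_pos: [0.6076, 0.0524, 0.2404]
orientation: [-179.8, -0.0, -64.8]
force: [-0.3, 0.5, -1.1]
opening: 0.0402
gripper_force: 0.0
[0.6076 0.0524 0.2404] [-1.7976e+02 -4.0000e-02 -6.4800e+01] [ 23.3  13.9  -7.1   0.  -68.8   1.9] [-0.3  0.5 -1.1] [-0.01  0.05 -0.01]
k1 2085 (np.float64(0.6070900154869521), np.float64(0.051757395566703154), np.float64(118.2081302377282), (607, 52, 14, 64))
```

Converted, -0.1384 m / 0.6 = -0.2307, -0.11 m / 0.6 = -0.1833, 47.6 degrees / 180 = 0.2644.

```bash
echo '{"moves":[[-0.05, 0.0333, 0, 0.0444, 0.04], [-0.1167, 0.0767, 0, 0.0889, 0.04], [-0.1833, 0.12, 0, 0.1444, 0.04], [-0.2307, 0.1502, 0, 0.2, 0.04], [-0.2307, 0.1502, 0, 0.2444, 0.04], [-0.2307, 0.1502, 0, 0.2644, 0.04], [-0.2307, 0.1502, 0, 0.2644, 0.04], [-0.2307, 0.1502, 0, 0.2644, 0.04]]}' > rows.txt && python3 drive.py rows.txt; python3 kl.py
```

```text
clock: 16.0
tool_pos: [0.4658, 0.1389, 0.2374]
orientation: [180.0, -0.1, -112.3]
force: [-0.1, -0.7, -0.2]
opening: 0.0403
gripper_force: 0.0
[0.4658 0.1389 0.2374] [ 1.7996e+02 -5.0000e-02 -1.1234e+02] [ 39.8   2.1 -21.5  -0.  -66.4 -62.2] [-0.1 -0.7 -0.2] [ 0.01 -0.07  0.  ]
k1 3025 (np.float64(0.60547583977196), np.float64(0.052959648562387086), np.float64(118.17725887016053), (606, 53, 15, 64))
k2 2146 (np.float64(0.4662107101832368), np.float64(0.13842354305481777), np.float64(67.14748805645742), (466, 139, 63, 14))
```

Aligned with knob2 to within 1 mm. Next: descend, grip and turn 70° home, plus a small overshoot.

Converted, 0.082 m / 0.6 = 0.1367, 0.072 m / 0.6 = 0.12.

```bash
echo '{"moves":[[0, 0, 0.0667, 0, 0.04], [0, 0, 0.12, 0, 0.04], [0, 0, 0.1367, 0, 0.04], [0, 0, 0.1367, 0, 0.04], [0, 0, 0.1367, 0, 0.01], [0, 0, 0.1367, 0, 0], [0, 0, 0.1367, 0, 0], [0, 0, 0.1367, 0, 0]]}' > rows.txt && python3 drive.py rows.txt; echo '{"moves":[[0, 0, 0, 0, 0], [0, 0, 0, 0.0556, 0], [0, 0, 0, 0.1111, 0], [0, 0, 0, 0.1667, 0], [0, 0, 0, 0.2222, 0], [0, 0, 0, 0.2778, 0], [0, 0, 0, 0.3333, 0], [0, 0, 0, 0.3556, 0]]}' > rows.txt && python3 drive.py rows.txt; python3 -c "
from h import *;o=ctrl.get_obs();print(o['moment'],o['force'])"; echo '{"moves":[[0, 0, 0, 0.0222, 0], [0, 0, 0, 0.0444, 0], [0, 0, 0, 0.05, 0], [0, 0, 0, 0.05, 0]]}' > rows.txt && python3 drive.py rows.txt;python3 -c "
from h import *;o=ctrl.get_obs();print(o['moment'],o['force'],o['orientation'])"
```

```text
clock: 17.05
tool_pos: [0.4658, 0.1395, 0.1565]
orientation: [180.0, 0.0, -112.4]
force: [-4.4, 2.5, 5.9]
opening: 0.0132
gripper_force: 30.0
clock: 18.05
tool_pos: [0.4656, 0.1399, 0.1565]
orientation: [179.9, -0.0, -176.6]
force: [-6.6, 5.1, 7.6]
opening: 0.0133
gripper_force: 30.1
[1.77045421 2.50211487 0.18460739] [-6.60584305  5.12282412  7.57981952]
clock: 18.55
tool_pos: [0.4656, 0.1399, 0.1565]
orientation: [179.9, -0.0, 174.7]
force: [-6.1, 4.7, 6.0]
opening: 0.0132
gripper_force: 31.1
[1.76921778 2.51547929 0.56398569] [-6.12701298  4.74403019  5.95964525] [ 1.79933758e+02 -9.85771495e-03  1.74656892e+02]
```

Converted, -0.082 m / 0.6 = -0.1367, -0.06 m / 0.6 = -0.1.

```bash
echo '{"moves":[[0, 0, 0, 0, 0.04], [0, 0, 0, 0, 0.04], [0, 0, 0, 0, 0.04], [0, 0, -0.0333, 0, 0.04], [0, 0, -0.1, 0, 0.04], [0, 0, -0.1367, 0, 0.04], [0, 0, -0.1367, 0, 0.04]]}' > rows.txt && python3 drive.py rows.txt; python3 kl.py
```

```text
clock: 19.42
tool_pos: [0.4669, 0.1395, 0.2397]
orientation: [179.9, 0.2, 174.6]
force: [0.2, 0.4, -1.3]
opening: 0.0399
gripper_force: 0.0
[0.4669 0.1395 0.2397] [1.7988e+02 1.6000e-01 1.7460e+02] [  39.8    2.   -21.4    0.   -66.4 -135.3] [ 0.2  0.4 -1.3] [-0.09 -0.04 -0.03]
k2 2111 (np.float64(0.46546430942762324), np.float64(0.13981918936444393), np.float64(178.13346580313706), (466, 140, 14, 64))
```

Converted, -0.1374 m / 0.6 = -0.229, 0.0909 m / 0.6 = 0.1515, -84 degrees / 180 = -0.4667.

```bash
echo '{"moves":[[-0.05, 0.0333, 0, -0.0583, 0.04], [-0.1167, 0.0767, 0, -0.1167, 0.04], [-0.1833, 0.1217, 0, -0.175, 0.04], [-0.229, 0.1515, 0, -0.2333, 0.04], [-0.229, 0.1515, 0, -0.2917, 0.04], [-0.229, 0.1515, 0, -0.35, 0.04], [-0.229, 0.1515, 0, -0.4083, 0.04], [-0.229, 0.1515, 0, -0.4667, 0.04]]}' > rows.txt && python3 drive.py rows.txt;echo '{"moves":[[0, 0, 0, -0.0583, 0.04], [0, 0, 0, -0.1167, 0.04], [0, 0, 0, -0.175, 0.04], [0, 0, 0, -0.2333, 0.04], [0, 0, 0, -0.2917, 0.04], [0, 0, 0, -0.3178, 0.04], [0, 0, 0, -0.3178, 0.04], [0, 0, 0, -0.3178, 0.04]]}' > rows.txt && python3 drive.py rows.txt; python3 kl.py
```

```text
clock: 20.48
tool_pos: [0.6108, 0.2163, 0.2361]
orientation: [179.9, -0.1, -101.1]
force: [1.0, 0.0, -0.1]
opening: 0.0401
gripper_force: 0.0
clock: 21.48
tool_pos: [0.6111, 0.2165, 0.2371]
orientation: [179.9, 0.0, -44.3]
force: [-0.2, -0.3, 0.6]
opening: 0.0402
gripper_force: 0.0
[0.6111 0.2165 0.2371] [ 1.7993e+02  2.0000e-02 -4.4310e+01] [ 36.7  17.8  -2.1  -0.  -70.2   9. ] [-0.2 -0.3  0.6] [-0.04  0.04 -0.03]
k1 3577 (np.float64(0.6068824107605282), np.float64(0.054271758014328875), np.float64(118.06094323157664), (607, 54, 15, 62))
k2 47 (np.float64(0.49852219052791813), np.float64(0.13421850154700157), np.float64(89.98421533612802), (499, 135, 7, 2))
k3 2134 (np.float64(0.6125492246455227), np.float64(0.21638200304015492), np.float64(136.30826236068722), (612, 217, 14, 64))
```

```bash
echo '{"moves":[[0, 0, 0.0667, 0, 0.04], [0, 0, 0.1217, 0, 0.04], [0, 0, 0.1383, 0, 0.04], [0, 0, 0.1383, 0, 0.04], [0, 0, 0.1383, 0, 0.01], [0, 0, 0.1383, 0, 0], [0, 0, 0.1383, 0, 0], [0, 0, 0.1383, 0, 0]]}' > rows.txt && python3 drive.py rows.txt; echo '{"moves":[[0, 0, 0, 0, 0], [0, 0, 0, 0.0556, 0], [0, 0, 0, 0.1111, 0], [0, 0, 0, 0.1667, 0], [0, 0, 0, 0.2222, 0], [0, 0, 0, 0.2778, 0], [0, 0, 0, 0.3333, 0], [0, 0, 0, 0.3889, 0]]}' > rows.txt && python3 drive.py rows.txt; python3 -c "
from h import *;o=ctrl.get_obs();print(o['moment'],o['force'])"; echo '{"moves":[[0, 0, 0, 0.0222, 0], [0, 0, 0, 0.0444, 0], [0, 0, 0, 0.0611, 0], [0, 0, 0, 0.0611, 0]]}' > rows.txt && python3 drive.py rows.txt;python3 -c "
from h import *;o=ctrl.get_obs();print(o['moment'],o['force'],o['orientation'])"
```

```text
clock: 22.52
tool_pos: [0.6117, 0.217, 0.1557]
orientation: [-179.9, -0.0, -44.2]
force: [-0.9, 1.0, 2.9]
opening: 0.0135
gripper_force: 30.0
clock: 23.52
tool_pos: [0.6107, 0.2168, 0.1557]
orientation: [180.0, -0.0, -114.5]
force: [-5.2, 1.2, 7.2]
opening: 0.0134
gripper_force: 30.1
[0.61160647 1.88310453 0.15982056] [-5.22534973  1.19165799  7.212547  ]
clock: 24.02
tool_pos: [0.6106, 0.2169, 0.1557]
orientation: [180.0, -0.0, -125.2]
force: [-4.5, 2.7, 7.2]
opening: 0.0135
gripper_force: 31.1
[0.53223127 1.95061502 0.62003989] [-4.46883489  2.73275621  7.22197658] [ 1.79970737e+02 -2.97978704e-02 -1.25163307e+02]
```

At its stop (moment 0.62 N m). Release, lift and check everything.

Converted, -0.13 m / 0.6 = -0.2167, -0.11 m / 0.6 = -0.1833.

```bash
echo '{"moves":[[0, 0, 0, 0, 0.04], [0, 0, 0, 0, 0.04], [0, 0, 0, 0, 0.04], [0, 0, -0.0333, 0, 0.04], [0, 0, -0.1, 0, 0.04], [0, 0, -0.1833, 0, 0.04], [0, 0, -0.2167, 0, 0.04], [0, 0, -0.2167, 0, 0.04]]}' > rows.txt && python3 drive.py rows.txt; python3 kl.py
python3 - <<'E'
from fit import *
for n in('scene','side'):
    s=snap(n);save(s,n+'2.png');P=cloud(s).reshape(-1,3);P=P[~np.isnan(P[:,0])]
    for nm,c in[('k1',(.6057,.0517)),('k2',(.4665,.139)),('k3',(.611,.2155)),('h',(.561,.136))]:
        Q=near(P,c,.045,*((.13,.15) if nm=='h' else (.15,.175)))
        if len(Q)>30:print(n,nm,bar(Q,.064,.014))
    Q=near(P,(.561,.136),.05,.098,.108);print('flange z',np.median(Q[:,2]))
im=cv2.imread('pics/side2.png')[130:270,190:370];im2=cv2.imread('pics/scene2.png')[200:380,310:500]
cv2.imwrite('pics/c2.png',np.hstack([cv2.resize(im,(400,311),interpolation=3),cv2.resize(im2,(400,311),interpolation=3)]))
E
```

```text
clock: 25.02
tool_pos: [0.6121, 0.217, 0.287]
orientation: [-179.9, 0.2, -125.2]
force: [0.4, -0.4, -0.6]
opening: 0.0402
gripper_force: 0.0
[0.6121 0.217  0.287 ] [-179.92    0.19 -125.21] [ 36.7  16.3   2.3   0.  -75.7 -71.9] [ 0.4 -0.4 -0.6] [-0.03 -0.02  0.01]
k1 2169 (np.float64(0.6059540896344089), np.float64(0.054036530053740525), np.float64(118.24304941002298), (606, 53, 14, 64))
k2 1438 (np.float64(0.4803008031366659), np.float64(0.1390968109550989), np.float64(177.97508536220738), (474, 139, 14, 49))
k3 1522 (np.float64(0.6109056088239057), np.float64(0.2162090641751814), np.float64(58.18214238237032), (611, 217, 63, 14))
scene k1 (np.float64(0.6079853369801452), np.float64(0.05299084195320361), np.float64(119.28677108468196), (608, 53, 18, 63))
scene k2 (np.float64(0.46850804662984225), np.float64(0.13945130341346013), np.float64(178.47759428328234), (468, 140, 14, 66))
scene k3 (np.float64(0.6124098483153514), np.float64(0.21728705682624036), np.float64(57.60017868866481), (612, 217, 65, 16))
scene h (np.float64(0.565720911828892), np.float64(0.1367065635747436), np.float64(23.02731992299607), (564, 136, 69, 16))
flange z 0.10316280990058957
side k1 (np.float64(0.6045105446957336), np.float64(0.04971417950283285), np.float64(116.79513084834194), (604, 50, 23, 63))
side k2 (np.float64(0.46459259640770756), np.float64(0.13676151872474732), np.float64(178.768034969646), (464, 138, 64, 20))
side k3 (np.float64(0.6097031861809588), np.float64(0.2152086122819212), np.float64(59.36834573842138), (610, 216, 71, 14))
side h (np.float64(0.5601073761460206), np.float64(0.1331743003366674), np.float64(22.728708382605866), (560, 133, 73, 17))
flange z 0.10376011884001346
```

View pics/c2.png

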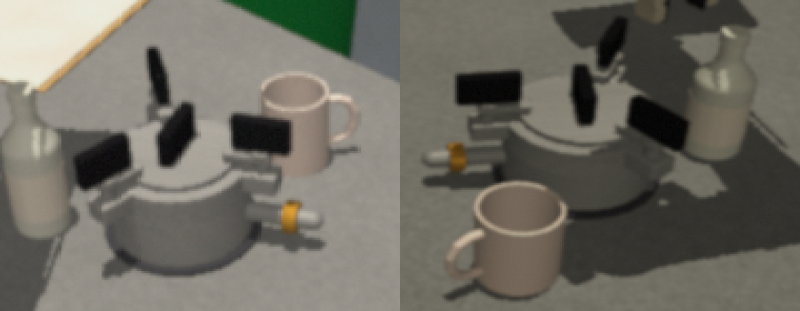

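All three bars point radially (118.2°, 178.0°, 58.2°), exactly 120° apart. The claws lie over the flush lid, the mug and bottle stand undisturbed, and the gripper is clear.

```bash
python3 -c "
from plant import ctrl
print(ctrl.close_job())"
```

```text
the job is handed in; nothing more can be done
None
```

The lid is seated flush on the rim, and the three T-bar bolts are turned fully home in the order asked; the gripper has let go and the job was handed in at about 25 s of the 64 s allowed.

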